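Plug the contact comb into the tester and clamp it

ROBOT

A 6-joint arm with a two-finger parallel gripper is mounted at the origin on the work surface. World frame = base frame: x ahead of the robot, y to its left, z up, the work surface at z = 0. Lengths are in m, angles in degrees, forces in N, time in s.
With the tool pointing down it reaches from about 0.3 to 0.75 m from the base axis. Payload 8.5 kg.
Tool frame: the origin (TCP) lies between the finger pads; the fingertips stand 17 mm ahead of it and the grasp point (between the pads) lies 2 mm behind it; z points along the fingers, y is the direction in which the jaws open and shut (so a half turn about z gives the same grasp; the last joint's range is limited). The gripper opens to 85 mm and grips with 20 to 120 N. Pads are 22 mm wide; open, the fingers measure 114 mm over their backs; the gripper's body (76 mm by 85 mm) begins 54 mm behind the grasp point. The pads swing forward as they close: fully open they stand 13 mm farther back than shut.
Start: joints at [62.722, 21.807, 74.336, -0, 83.858, -12.336], TCP at [0.142, 0.531, 0.213] pointing down, gripper open.
Joint ranges: [-178.18, 178.18], [-50.72, 133.34], [12.68, 142.11], [-81.47, 261.47], [9.98, 163.14], [-165.26, 165.26]. Speed limits (degrees/s): [136.94, 136.94, 180, 180, 180, 180].

INTERFACE

Orientations are given as a 3x3 rotation matrix whose columns are the frame's x, y, z axes.
In Python, from rig import readout, eyes, env gives the robot as it stands.
- The arm moves only by the tool arm_command, never from a script. Its argument "rows" is text: rows parted by semicolons, each of 7 numbers parted by spaces: the closure, from 0 (fully open) to 1 (shut), then the shift along the tool's x, y, z in mm, then the turn, a rotation vector about the tool's x, y, z in degrees. In form: grip dx dy dz rx ry rz; .... A call has 1 to 5 rows; each row shifts and turns the commanded pose from where the row before left it, along the tool's axes as they then stand; what a row does not reach is not made up. A row lasts 1/12 s, in which the tool goes at most 41.7 mm and 7.16 degrees, less where a joint would pass 70% of its speed; a pose out of reach is approached as far as the arm can. A call with a gripper value outside its range is refused whole. The fingers move at their own pace and stop on an object; "squeeze" is the grip in N (left out, the last holds). Time passes only in rows, so rows that do not move let the fingers close. It gives the time, the measured TCP pose, the force and the opening at its end, in the units of the state.
- readout.observe(): the state, without advancing time (a new reading comes with each control period).
- eyes.get_image(name): name is "scene" or "side" or "wrist"; returns the picture (384x512x3 uint8, red, green, blue); there is no depth.
- eyes.camera_model(name): a dict with "mtx" (3x3 intrinsics, pixels), "k1" (the pictures are not rectified: a ray, as slopes to the right and down, at radius r is drawn at 1 + k1 r^2 times it, then the intrinsics apply), "view" (4x4, takes a point from world to camera coordinates). Camera axes: x right, y up, looking along -z (the intrinsics and any distortion apply to the point x, -y, -z); pixel columns grow to the right and rows downward; lengths in m; the calibration is good to about 2 mm. A picture is of the moment at which its call begins: read the wrist's pose just before it. camera_model takes no time and is no camera call; for the wrist camera it gives the pose at the moment of the call.
- env.close_job(): hands the job in, once; it reports no verdict.
The state is a dict: "time_s": time; "q": joint angles; "qvel": joint speeds; "joint_efforts": joint torques, N m; "position": TCP position; "tool_rot": TCP orientation; "ft_force": force on the tool from outside, world axes, zero at the start; "wrist_torque": the same for the moment, N m; "grip_width": finger opening in m.
Only numpy, scipy, OpenCV 4.12 (cv2) and the standard library are available. Lean on these libraries where they do the work, as an engineer would, in place of code of your own. Each camera call takes 0.05 s, during which the arm holds its last target. There are 200 camera calls.

TASK

Take the contact comb out of its rack and plug it into the tester's terminal strip, every blade in its own slot, feeling gently for the slots and pressing it fully home without forcing it. Then swing the red-handled clamp right round over the comb to its stop, and let go. Leave the other things on the bench where they are.

Things in the scene. Friction and masses are not known exactly. Their poses are not given: they have to be found in the camera images.
- comb_grip (a point): Contact comb: black bar 92 mm long (along y), 26 wide (x), 14 high, a yellow grip fin on top, five brass blades below; about 0.15 kg, alike either way round. This point: middle of the fin, z up. Fin 12 mm thick (x), 38 long (y), 36 high: top 18 mm above this point, foot (bar's top) 18 mm below; bar's underside 32 mm below, blade tips 48 mm below. It starts level in the rack.
- comb: The same comb; origin 48 mm under the fin's middle, level with the blade tips, z up. Blades at y = -28, -14, 0, 14 and 28 mm, 4 mm thick (y), 9 mm wide (x), 16 mm long below the bar.
- rack: Wooden parking rack fixed to the bench, 46 mm (x) by 118 mm (y), origin at the middle of its foot, z up. The comb's bar rests on its two long rails (tops at 24 mm) with the blades hanging free between; end blocks reach up to 32 mm. The comb lifts straight out.
- tester: Tester's fixture plate, fixed to the bench: blue, 170 mm (x) by 240 mm (y), 12 mm thick, origin at the middle of its underside, z up. It carries the white terminal strip with five slots and the red-handled swing clamp. Strip and blades are harmed if pressed together with more than 30 N.
- row (a point): Nominal middle of the slot row, on the strip's flat top, 46 mm above the bench; axes as the tester. Strip 42 mm (x) by 96 (y), 5 slots 14 mm apart along y, each 6 mm (y) by 15 (x), edges sharp. The true middle slot is off this point by up to 9 mm either way along y (not across), to be seen or felt. Sideways the strip is firm; pressed down it gives 1 mm per 4 N (after 4 N, at most 6 mm) and springs back.
- contacts_top (a point): Middle of the sprung contacts before use, 6 mm under the slots' mouths (nominal, as the row). Blades drop freely to here, then push the contacts down against a steady 7 N or so; they stay down where pushed. Fully home, 16 mm deep, the bar lies flat on the strip, its top 60 mm above the bench.
- latch (a joint): Swing clamp's angle, rad: 0 wide open (arm along the tester's +y), growing counter-clockwise seen from above; 1.57 closed against its stop (arm along the tester's -x, across the +y end of the comb's bar). About 2 N at the handle turns it; it stays where left. Arm 12 mm wide, underside 63.5 mm above the bench: it clears a comb that is fully home and strikes one that is not.
- latch_handle (a point): Middle of the clamp's red upright handle, 92 mm above the bench: a round post 16 mm thick, 45 mm high, 78 mm from the pivot axis; moves with the clamp. It can be pushed or pinched from above and turns in the fingers.
- latch_pivot (a point): Axis of the swing clamp, at its arm's underside: a vertical steel post at x = 45, y = 37 mm on the tester.
- spool: Bystander: copper wire spool, 56 mm wide, 50 mm high; origin at its underside. To be left alone.
- weight: Bystander: brass calibration weight, 34 mm wide, 52 mm high; origin at its underside. To be left alone.
- screwdriver: Bystander: screwdriver lying flat; origin at its underside. To be left alone.
- tape: Bystander: blue ring of tape lying flat, 90 mm wide, 22 mm high; origin at its underside. To be left alone.
- jar: Bystander: amber jar, 60 mm wide, 75 mm high; origin at its underside. To be left alone.
- pot: Bystander: wooden pen pot, 84 mm wide, 75 mm high; origin at its underside. To be left alone.
- block: Bystander: aluminium block 50 x 80 x 30 mm; origin at its underside. To be left alone.

How it is judged:
By the outcome, as a careful person would: the job done as asked, in the order asked, and still so for the second after the job is handed in, with the robot touching nothing.
It also fails if it takes over 69 s, if anything falls off the work surface, if the arm or the gripper's body presses on something with over 40 N, if the wrist force passes 120 N, or if a joint passes its speed limit or range.

## Working session

There is one attempt and no reset: what is moved stays moved. The work goes in short steps, Python scripts to look and compute and a tool call to move; the robot and the scene stay as the last step left them, time stands still between calls to the robot, and variables do not carry over. Pictures are saved under pics/ and viewed, about 8 in all and at most 12, crops included, and the job is handed in when it is done.

Besides the shell and the picture viewer there is one more tool, called by a JSON object that holds its "method" and its "body". arm_command: Moves the arm, as the interface text tells. Its arguments: {"type":"object","properties":{"rows":{"type":"string"},"squeeze":{"type":"number"}},"required":["rows"]}

```bash
ls; mkdir -p pics; cat > h.py <<'E'
import numpy as np, cv2
from rig import readout, eyes, env
def ray(name,uv,m=None):
    m=m or eyes.camera_model(name); K=np.array(m["mtx"]); V=np.array(m["view"])
    uv=np.atleast_2d(np.array(uv,float))
    d=np.c_[(uv[:,0]-K[0,2])/K[0,0],(uv[:,1]-K[1,2])/K[1,1]]
    k=m["k1"]; s=d.copy()
    for _ in range(30): s=d/(1+k*(s**2).sum(1,keepdims=True))
    c=np.c_[s[:,0],-s[:,1],-np.ones(len(s))]
    R=V[:3,:3]; return -R.T@V[:3,3], c@R
def onplane(name,uv,z,m=None):
    o,d=ray(name,uv,m); t=(z-o[2])/d[:,2]; return o+d*t[:,None]
def proj(name,P,m=None):
    m=m or eyes.camera_model(name); K=np.array(m["mtx"]); V=np.array(m["view"])
    c=np.atleast_2d(P)@V[:3,:3].T+V[:3,3]; s=np.c_[c[:,0],-c[:,1]]/-c[:,2:]
    s=s*(1+m["k1"]*(s**2).sum(1,keepdims=True)); return s*[K[0,0],K[1,1]]+[K[0,2],K[1,2]]
def snap(name,fn):
    m=eyes.camera_model(name); im=eyes.get_image(name); cv2.imwrite("pics/"+fn+".png",im[:,:,::-1]); return im,m
E
python3 - <<'E'
from h import *
s=readout.observe(); print(s)
ims=[]
for n in("scene","side","wrist"):
    im,m=snap(n,n+"0"); ims.append(im); o,d=ray(n,[256,192]); print(n,o.round(3),d.round(2),m["mtx"],m["k1"])
cv2.imwrite("pics/a.png",cv2.resize(np.vstack(ims[:2]),(800,1200))[:600,:,::-1])
cv2.imwrite("pics/b.png",cv2.resize(np.vstack(ims[:2]),(800,1200))[600:,:,::-1])
E
```

```text
pics
{'time_s': 0.0, 'q': array([ 6.27225581e+01,  2.18421203e+01,  7.43845856e+01, -8.05121950e-04,
        8.38582193e+01, -1.23339631e+01]), 'qvel': array([-0.03242185, -0.07222069, -0.09032187, -0.00396564, -0.14932927,
        0.09945891]), 'joint_efforts': array([-1.05920640e-05, -4.48459053e+01, -2.31275243e+01, -1.91371960e-04,
        4.83013326e-03, -1.33180933e-05]), 'position': array([0.14166636, 0.53111294, 0.2120022 ]), 'tool_rot': array([[-9.66180966e-01,  2.57864106e-01, -6.66885299e-04],
       [ 2.57864790e-01,  9.66180106e-01, -1.32380094e-03],
       [ 3.02970563e-04, -1.45099751e-03, -9.99998901e-01]]), 'ft_force': array([-0.68163918,  0.18465882,  0.40633714]), 'wrist_torque': array([-0.07876364, -0.00163002,  0.00654816]), 'grip_width': 0.08503564023112382}
scene [ 1.091 -0.276  1.012] [[-0.46  0.28 -0.84]] [[403.81704507   0.         248.46947966]
 [  0.         403.81704507 196.63339056]
 [  0.           0.           1.        ]] -0.13908279456828881
side [-0.051 -0.843  0.657] [[ 0.54  0.7  -0.48]] [[442.61443081   0.         253.6556094 ]
 [  0.         442.61443081 192.63961141]
 [  0.           0.           1.        ]] -0.07943908377554915
wrist [0.076 0.55  0.373] [[ 0.25 -0.07 -0.97]] [[290.4309044    0.         255.07671188]
 [  0.         290.4309044  193.30268882]
 [  0.           0.           1.        ]] -0.00511203580776451
```

View pics/a.png

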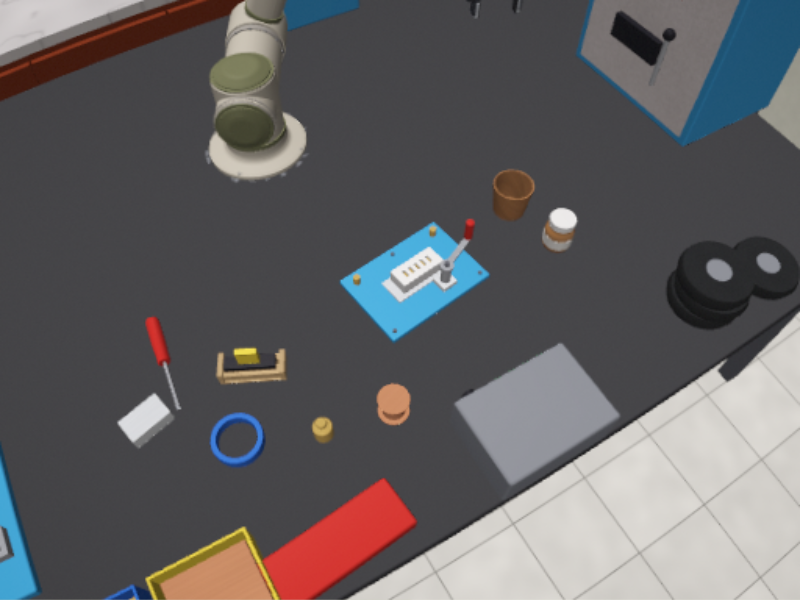

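View pics/b.png

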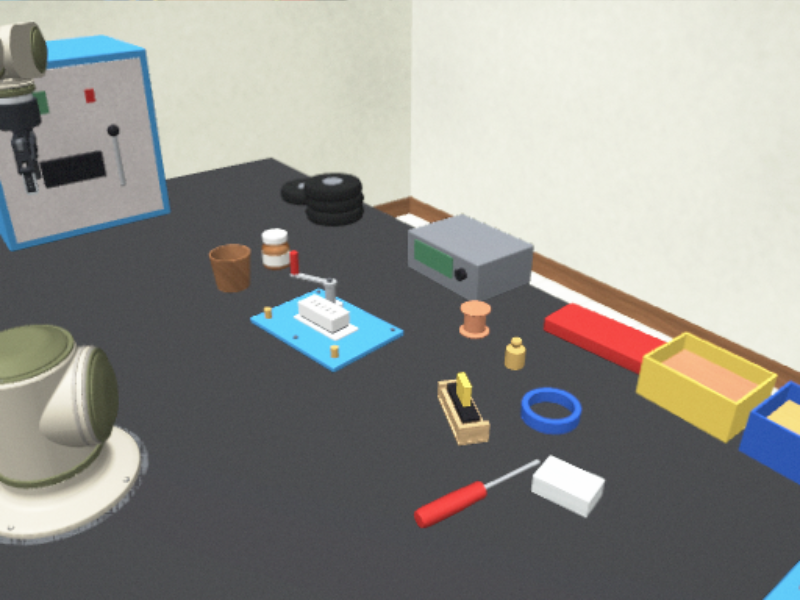

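```bash
python3 - <<'E'
from h import *
def comp(mask,box):
    z=np.zeros_like(mask); x0,y0,x1,y1=box; z[y0:y1,x0:x1]=mask[y0:y1,x0:x1]
    c=max(cv2.findContours(z,0,2)[0],key=cv2.contourArea); return c
S=512/800
for n,pb,fb,hb in (("scene",(335,215,495,345),(225,340,265,365),(460,215,480,242)),("side",(245,285,410,370),(450,370,480,410),(285,245,302,278))):
    im=cv2.imread(f"pics/{n}0.png"); hsv=cv2.cvtColor(im,cv2.COLOR_BGR2HSV); m=eyes.camera_model(n)
    B=lambda b:[int(v*S) for v in b]
    c=comp(cv2.inRange(hsv,(95,120,100),(115,255,255)),B(pb)); h=cv2.convexHull(c)
    q=cv2.approxPolyDP(h,6,True)[:,0]; p=onplane(n,q,0.012,m); print(n,"plate",q.tolist(),p.round(4).tolist(),np.linalg.norm(p-np.roll(p,1,0),axis=1).round(3),"ctr",p.mean(0).round(4))
    c=comp(cv2.inRange(hsv,(22,120,80),(35,255,255)),B(fb)); r=cv2.minAreaRect(c); print("fin",r,cv2.boundingRect(c)); 
    np.save(f"fin_{n}.npy",c)
    M=cv2.moments(c);u=[M["m10"]/M["m00"],M["m01"]/M["m00"]]; print(u,onplane(n,u,0.024+0.014+0.018,m).round(4))
    c=comp(cv2.inRange(hsv,(0,150,80),(8,255,255))|cv2.inRange(hsv,(172,150,80),(180,255,255)),B(hb)); M=cv2.moments(c);u=[M["m10"]/M["m00"],M["m01"]/M["m00"]]; print("handle",u,onplane(n,u,0.092,m).round(4))
E
python3 - <<'E'
import cv2,numpy as np
a=cv2.imread("pics/scene0.png")[215:250,130:190]; b=cv2.imread("pics/scene0.png")[135:220,215:320]
f=lambda i:cv2.resize(i,None,fx=6,fy=6,interpolation=cv2.INTER_CUBIC)
a,b=f(a),f(b); o=np.zeros((600,1000,3),np.uint8); o=np.zeros((max(a.shape[0],b.shape[0]),a.shape[1]+b.shape[1],3),np.uint8)
o[:a.shape[0],:a.shape[1]]=a; o[:b.shape[0],a.shape[1]:]=b
cv2.imwrite("pics/c.png",cv2.resize(o,None,fx=.8,fy=.8))
E
```

```text
scene plate [[277, 142], [312, 177], [251, 218], [217, 180]] [[0.4075, 0.2151, 0.012], [0.5769, 0.2339, 0.012], [0.6067, 0.003, 0.012], [0.4422, -0.0198, 0.012]] [0.238 0.17  0.233 0.166] ctr [0.5083 0.108  0.012 ]
fin ((157.5, 227.0), (15.0, 10.0), 0.0) (150, 222, 16, 11)
[157.52777777777777, 227.4616402116402] [[ 0.5272 -0.2419  0.056 ]]
handle [299.8723404255319, 146.07801418439715] [[0.5089 0.2258 0.092 ]]
side plate [[160, 203], [203, 184], [257, 214], [208, 235]] [[0.4076, 0.216, 0.012], [0.5715, 0.2428, 0.012], [0.5964, -0.0049, 0.012], [0.4313, -0.0109, 0.012]] [0.228 0.166 0.249 0.165] ctr [0.5017 0.1107 0.012 ]
fin ((296.5, 249.0), (22.0, 9.0), 90.0) (292, 238, 10, 23)
[296.22456140350874, 248.7380116959064] [[ 0.5303 -0.2388  0.056 ]]
handle [187.87128712871288, 167.4950495049505] [[0.5143 0.2273 0.092 ]]
```

View pics/c.png

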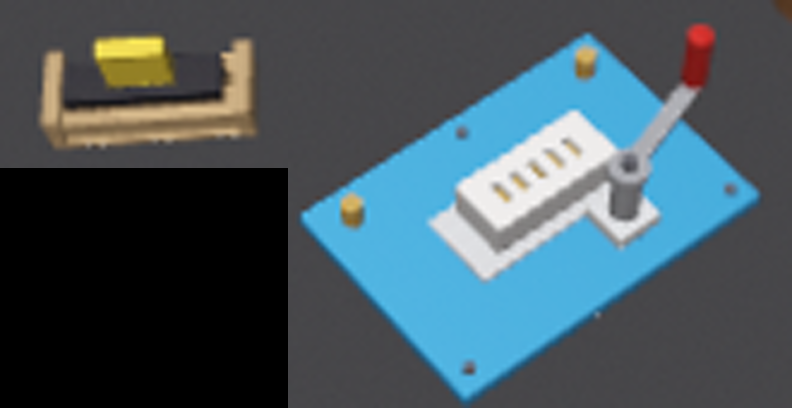

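{"method": "arm_command", "body": {"rows": "0 0 0 0 0 0 7; 0 0 0 0 0 0 7; 0 0 0 0 0 0 7; 0 0 0 0 0 0 7; 0 0 0 0 0 0 7"}}

```text
time_s: 0.57
position: [0.1418, 0.5313, 0.2123]
tool_rot: [[-0.639, 0.769, -0.0], [0.769, 0.639, -0.001], [-0.0, -0.001, -1.0]]
ft_force: [-0.4, -0.4, 0.0]
grip_width: 0.0851
```

{"method": "arm_command", "body": {"rows": "0 0 0 0 0 0 7; 0 0 0 0 0 0 7; 0 0 0 0 0 0 7; 0 0 0 0 0 0 7; 0 0 0 0 0 0 4.7"}}

```text
time_s: 0.98
position: [0.1418, 0.5313, 0.2124]
tool_rot: [[-0.122, 0.993, -0.0], [0.993, 0.122, -0.001], [-0.001, -0.0, -1.0]]
ft_force: [-0.2, -0.5, -0.6]
grip_width: 0.0858
```

{"method": "arm_command", "body": {"rows": "0 -31 20.5 0 0 0 0; 0 -31 20.5 0 0 0 0; 0 -31 20.5 0 0 0 0; 0 -31 20.5 0 0 0 0; 0 -31 20.5 0 0 0 0"}}

```text
time_s: 1.4
position: [0.2639, 0.3893, 0.2125]
tool_rot: [[-0.129, 0.992, -0.0], [0.992, 0.129, -0.0], [-0.0, -0.0, -1.0]]
ft_force: [0.3, -0.2, -0.1]
grip_width: 0.0851
```

{"method": "arm_command", "body": {"rows": "0 -31 20.5 0 0 0 0; 0 -31 20.5 0 0 0 0; 0 -31 20.5 0 0 0 0; 0 -31 20.5 0 0 0 0; 0 -31 20.5 0 0 0 0"}}

```text
time_s: 1.82
position: [0.3856, 0.2486, 0.2126]
tool_rot: [[-0.128, 0.992, -0.0], [0.992, 0.128, -0.0], [0.0, -0.0, -1.0]]
ft_force: [1.3, 0.9, 0.3]
grip_width: 0.085
```

{"method": "arm_command", "body": {"rows": "0 -31 20.5 0 0 0 0; 0 -31 20.5 0 0 0 0; 0 -31 20.5 0 0 0 0; 0 -31 20.5 0 0 0 0; 0 -31 20.5 0 0 0 0"}}

```text
time_s: 2.23
position: [0.5072, 0.1079, 0.2125]
tool_rot: [[-0.128, 0.992, -0.0], [0.992, 0.128, 0.0], [0.0, -0.0, -1.0]]
ft_force: [1.0, -0.0, -0.1]
grip_width: 0.0853
```

{"method": "arm_command", "body": {"rows": "0 0 0 0 0 0 0; 0 0 0 0 0 0 0; 0 0 0 0 0 0 0"}}

```text
time_s: 2.48
position: [0.5059, 0.1098, 0.2123]
tool_rot: [[-0.128, 0.992, -0.001], [0.992, 0.128, 0.0], [0.0, -0.001, -1.0]]
ft_force: [-0.5, 0.5, -0.0]
grip_width: 0.0856
```

```bash
python3 - <<'E'
from h import *
s=readout.observe(); print(s["q"].round(1),s["position"].round(4),s["tool_rot"].round(3))
im,m=snap("wrist","w1"); np.save("w1.npy",m,allow_pickle=True)
cv2.imwrite("pics/w1b.png",cv2.resize(im,(800,600),interpolation=cv2.INTER_CUBIC)[:,:,::-1])
E
```

```text
[-0.9 18.6 79.4  0.  82.1 -8.2] [0.5059 0.1098 0.2123] [[-0.128  0.992 -0.001]
 [ 0.992  0.128  0.   ]
 [ 0.    -0.001 -1.   ]]
```

View pics/w1b.png

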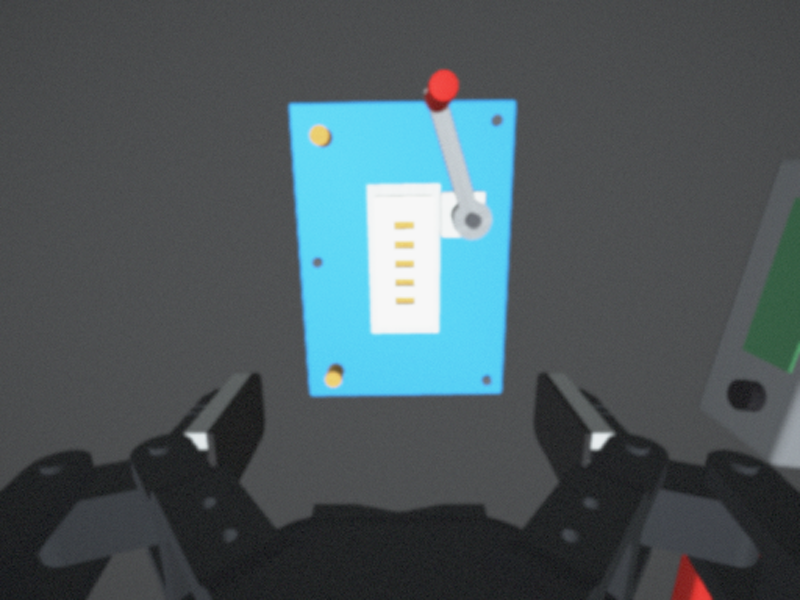

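```bash
python3 - <<'E'
from h import *
m=np.load("w1.npy",allow_pickle=True).item(); im=cv2.imread("pics/w1.png"); hsv=cv2.cvtColor(im,cv2.COLOR_BGR2HSV)
print("cam",ray("wrist",[0,0],m)[0].round(3))
c=max(cv2.findContours(cv2.inRange(hsv,(90,100,100),(115,255,255)),0,2)[0],key=cv2.contourArea)
q=cv2.approxPolyDP(cv2.convexHull(c),5,True)[:,0]; p=onplane("wrist",q,0.012,m); print("plate",p.round(4).tolist(),np.linalg.norm(p-np.roll(p,1,0),axis=1).round(4),p.mean(0).round(4))
r=cv2.minAreaRect(p[:,:2].astype(np.float32)); print(r)
roi=(slice(115,218),slice(230,286)); sl=((hsv[...,1]>60)&(hsv[...,0]<60)).astype(np.uint8); z=np.zeros_like(sl); z[roi]=sl[roi]
n,l,st,ce=cv2.connectedComponentsWithStats(z); ok=[i for i in range(1,n) if st[i,4]>15]; print(st[ok].tolist())
P=onplane("wrist",ce[ok],0.043,m); print("slots",P.round(4).tolist())
d=P[0]-P[-1]; print("dir",np.degrees(np.arctan2(-d[0],d[1])),np.linalg.norm(d), P.mean(0).round(4))
w=((hsv[...,1]<45)&(hsv[...,2]>150)).astype(np.uint8); 
g=im[:,:,::-1][175:180].mean(0)
print(hsv[140:146,225:300:3,1].mean(0).round().tolist())
red=((hsv[...,1]>150)&((hsv[...,0]<8)|(hsv[...,0]>172))).astype(np.uint8); red[100:]=0
c=max(cv2.findContours(red,0,2)[0],key=cv2.contourArea);print("red",cv2.boundingRect(c))
top=((hsv[...,2]>200)&(red>0)).astype(np.uint8); ys,xs=np.nonzero(top); print(xs.mean(),ys.mean(),onplane("wrist",[xs.mean(),ys.mean()],0.1145,m))
E
```

```text
cam [0.497 0.178 0.373]
plate [[0.5737, 0.2433, 0.012], [0.609, 0.0088, 0.012], [0.4426, -0.0158, 0.012], [0.4086, 0.2189, 0.012]] [0.1669 0.2372 0.1683 0.2372] [0.5085 0.1138 0.012 ]
((0.5084436535835266, 0.1138111874461174), (0.16825959086418152, 0.23717452585697174), 8.410581588745117)
[[253, 142, 12, 4, 45], [253, 155, 12, 4, 45], [253, 167, 12, 4, 44], [253, 179, 12, 4, 34], [254, 191, 11, 3, 32]]
slots [[0.5045, 0.1451, 0.043], [0.5064, 0.1306, 0.043], [0.5084, 0.1168, 0.043], [0.5102, 0.1033, 0.043], [0.5124, 0.0891, 0.043]]
dir 8.063185491396107 0.05655580840107747 [0.5084 0.117  0.043 ]
[154.0, 155.0, 155.0, 111.0, 3.0, 1.0, 0.0, 0.0, 0.0, 25.0, 76.0, 76.0, 74.0, 40.0, 0.0, 0.0, 0.0, 0.0, 2.0, 3.0, 2.0, 4.0, 14.0, 14.0, 14.0]
red (273, 45, 20, 25)
283.41911764705884 54.24632352941177 [[0.51375442 0.22644861 0.1145    ]]
```

{"method": "arm_command", "body": {"rows": "0 -39 -2.5 0 0 0 0; 0 -39 -2.5 0 0 0 0; 0 -39 -2.5 0 0 0 0; 0 -39 -2.5 0 0 0 0; 0 -39 -2.5 0 0 0 0"}}

```text
time_s: 2.95
position: [0.5184, -0.0857, 0.213]
tool_rot: [[-0.13, 0.991, 0.0], [0.991, 0.13, -0.0], [-0.0, 0.0, -1.0]]
ft_force: [0.6, 0.2, -0.2]
grip_width: 0.0853
```

{"method": "arm_command", "body": {"rows": "0 -39 -2.5 0 0 0 7; 0 -39 2.5 0 0 0 7; 0 -39 7 0 0 0 7; 0 -33 10 0 0 0 7; 0 0 0 0 0 0 7"}}

```text
time_s: 3.37
position: [0.5284, -0.2416, 0.2121]
tool_rot: [[0.472, 0.882, -0.0], [0.882, -0.472, -0.001], [-0.001, 0.0, -1.0]]
ft_force: [-0.5, 1.0, -0.1]
grip_width: 0.0852
```

{"method": "arm_command", "body": {"rows": "0 0 0 0 0 0 0; 0 0 0 0 0 0 0; 0 0 0 0 0 0 0"}}

```text
time_s: 3.62
position: [0.5287, -0.2357, 0.213]
tool_rot: [[0.459, 0.888, 0.0], [0.888, -0.459, 0.0], [0.0, 0.0, -1.0]]
ft_force: [-0.1, 0.4, 0.6]
grip_width: 0.0852
```

```bash
python3 - <<'E'
from h import *
s=readout.observe(); print(s["q"].round(1),s["position"].round(4),s["tool_rot"].round(3))
im,m=snap("wrist","w2"); np.save("w2.npy",m,allow_pickle=True)
cv2.imwrite("pics/w2b.png",cv2.resize(im,(800,600),interpolation=cv2.INTER_CUBIC)[:,:,::-1])
hsv=cv2.cvtColor(im,cv2.COLOR_RGB2HSV)
y=cv2.inRange(hsv,(24,120,80),(35,255,255)); c=max(cv2.findContours(y,0,2)[0],key=cv2.contourArea)
print(cv2.boundingRect(c),cv2.minAreaRect(c)); vals=hsv[...,2][y>0]; print(np.percentile(vals,[5,25,50,75,95]))
E
```

```text
[-35.7  24.7  69.6   0.   85.7  -8.4] [ 0.5287 -0.2357  0.213 ] [[ 0.459  0.888  0.   ]
 [ 0.888 -0.459  0.   ]
 [ 0.     0.    -1.   ]]
(486, 145, 26, 96) ((498.5, 192.5), (95.0, 25.0), 90.0)
[133. 200. 203. 242. 247.]
```

View pics/w2b.png

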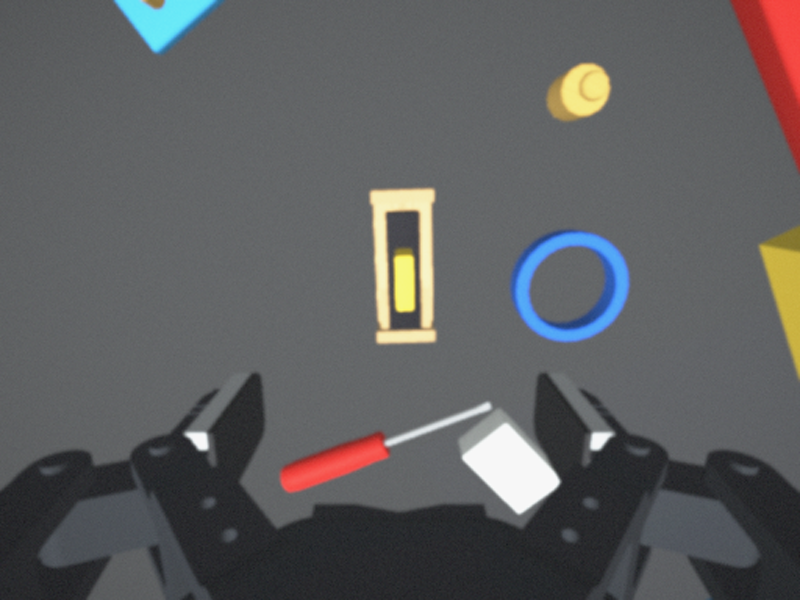

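```bash
python3 - <<'E'
from h import *
m=np.load("w2.npy",allow_pickle=True).item(); im=cv2.imread("pics/w2.png"); hsv=cv2.cvtColor(im,cv2.COLOR_BGR2HSV)
T=readout.observe(); R=T["tool_rot"]; p0=T["position"]
y=cv2.inRange(hsv,(22,120,215),(35,255,255)); z=np.zeros_like(y); z[150:205,245:275]=y[150:205,245:275]
c=max(cv2.findContours(z,0,2)[0],key=cv2.contourArea); print(cv2.boundingRect(c))
P=onplane("wrist",c[:,0],0.074,m); r=cv2.minAreaRect((P[:,:2]*1000).astype(np.float32)); print("fin",r)
M=cv2.moments(c); f=onplane("wrist",[M["m10"]/M["m00"],M["m01"]/M["m00"]],0.074,m)[0]; print("centroid",f.round(4),"tool delta",((f-p0)@R*1000).round(1))
w=cv2.inRange(hsv,(10,40,120),(24,180,255)); z=np.zeros_like(w); z[110:230,225:290]=w[110:230,225:290]
c=max(cv2.findContours(z,0,2)[0],key=cv2.contourArea); P=onplane("wrist",c[:,0],0.032,m); r=cv2.minAreaRect((P[:,:2]*1000).astype(np.float32)); print("rack",r,"tool yaw",np.degrees(np.arctan2(R[1,1],R[0,1])))
E
```

```text
(252, 163, 13, 36)
fin ((530.2207641601562, -237.90444946289062), (38.049476623535156, 12.531045913696289), 63.14023971557617)
centroid [ 0.5307 -0.238   0.074 ] tool delta [ -1.1   2.7 139. ]
rack ((531.3134765625, -237.33311462402344), (121.50367736816406, 48.82697296142578), 64.29872131347656) tool yaw -27.35265052409973
```

{"method": "arm_command", "body": {"rows": "0 -1 2.5 20 0 0 -1; 0 0 0 30 0 0 0; 0 0 0 30 0 0 0; 0 0 0 30 0 0 0; 0 0 0 20 0 0 0"}}

```text
time_s: 4.08
position: [0.5296, -0.2375, 0.0804]
tool_rot: [[0.445, 0.896, -0.002], [0.896, -0.445, 0.002], [0.001, -0.003, -1.0]]
ft_force: [0.5, -0.1, -0.3]
grip_width: 0.0848
```

{"method": "arm_command", "body": {"rows": "0 0 0 13 0 0 0; 0 0 0 10 0 0 0; 0 0 0 0 0 0 0; 0 0 0 0 0 0 0"}}

```text
time_s: 4.42
position: [0.5306, -0.239, 0.0601]
tool_rot: [[0.447, 0.895, 0.0], [0.895, -0.447, -0.0], [-0.0, 0.0, -1.0]]
ft_force: [0.1, -0.6, 0.8]
grip_width: 0.0856
```

```bash
python3 - <<'E'
from h import *
T=readout.observe(); p0=T["position"]; R=T["tool_rot"]; print(p0.round(4),T["ft_force"].round(1),((np.array([.5305,-.238,.060])-p0)@R*1000).round(1))
E
```

```text
[ 0.5306 -0.239   0.0601] [ 0.1 -0.6  0.8] [ 0.8 -0.5  0.1]
```

{"method": "arm_command", "body": {"rows": "1 0 0 0 0 0 0; 1 0 0 0 0 0 0; 1 0 0 0 0 0 0; 1 0 0 0 0 0 0; 1 0 0 0 0 0 0", "squeeze": 80}}

```text
time_s: 4.83
position: [0.5304, -0.2395, 0.06]
tool_rot: [[0.448, 0.894, 0.0], [0.894, -0.448, -0.0], [-0.0, 0.001, -1.0]]
ft_force: [0.0, -0.2, 0.5]
grip_width: 0.0256
```

{"method": "arm_command", "body": {"rows": "1 0 0 0 0 0 0; 1 0 0 0 0 0 0; 1 0 0 0 0 0 0; 1 0 0 0 0 0 0; 1 0 0 0 0 0 0"}}

```text
time_s: 5.25
position: [0.5303, -0.2394, 0.0596]
tool_rot: [[0.448, 0.894, -0.0], [0.894, -0.448, -0.0], [-0.0, 0.0, -1.0]]
ft_force: [-0.6, -0.3, -0.0]
grip_width: -0.0001
```

```bash
python3 - <<'E'
from h import *
s=readout.observe(); print(s["grip_width"],s["ft_force"])
a,m=snap("wrist","w3"); b,_=snap("side","s3"); c,_=snap("scene","c3")
u=proj("side",[.53,-.24,.056])[0]; v=proj("scene",[.53,-.24,.056])[0]; print(u,v)
f=lambda i,u,k:cv2.resize(i[max(0,int(u[1])-45):int(u[1])+45,max(0,int(u[0])-60):int(u[0])+60],(400,300),interpolation=cv2.INTER_CUBIC)
bot=np.hstack([f(b,u,1),f(c,v,1)]); top=cv2.resize(a,(400,300)); top=np.hstack([top,np.zeros((300,400,3),np.uint8)])
cv2.imwrite("pics/d.png",np.vstack([top,bot])[:,:,::-1])
E
```

```text
-0.00014871615750024686 [-0.62641983 -0.26258435 -0.00599176]
[296.47084539 249.03645556] [158.58830525 227.93889712]
```

View pics/d.png

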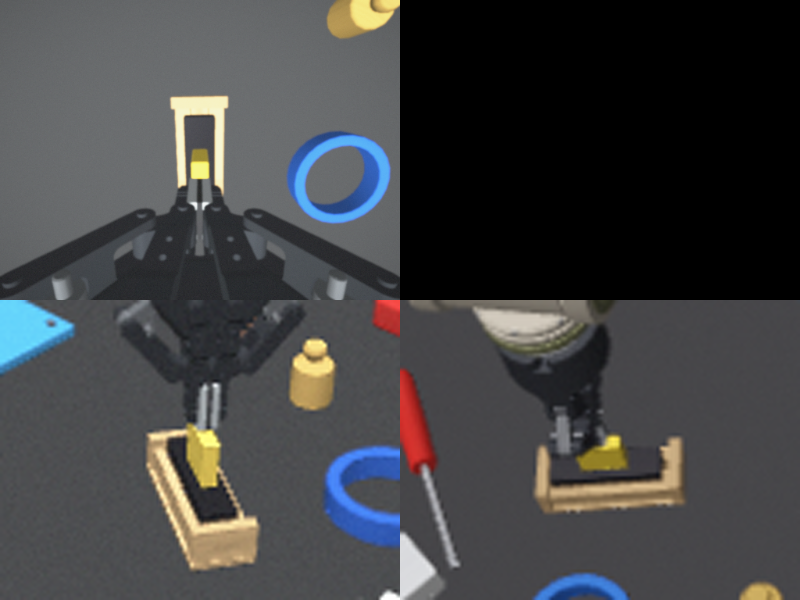

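```bash
python3 - <<'E'
from h import *
def tri(u,v):
    a,d=ray("side",u); b,e=ray("scene",v); d=d[0]/np.linalg.norm(d);e=e[0]/np.linalg.norm(e)
    t=np.linalg.lstsq(np.c_[d,-e],b-a,rcond=None)[0]; p,q=a+d*t[0],b+e*t[1]; return ((p+q)/2).round(4),np.linalg.norm(p-q).round(4)
print(tri([299.5,241.5],[146.6,227.9]))
for n in("side","scene"): print(n,proj(n,[[.5303,-.2394,.043],[.5303,-.2394,.06],[.5303,-.2394,.12]]).round(1).tolist())
b=cv2.imread("pics/s3.png")[215:275,265:335]; c=cv2.imread("pics/c3.png")[195:255,120:190]
o=np.hstack([cv2.resize(i,(400,343),interpolation=cv2.INTER_CUBIC) for i in(b,c)])
for k,i in enumerate("ab"): pass
s=400/70
for P,col in(([.5303,-.2394,.043],(0,0,255)),([.5303,-.2394,.06],(0,255,0)),([.5303,-.2394,.12],(255,0,255))):
    u=(proj("side",P)[0]-[265,215])*s; v=(proj("scene",P)[0]-[120,195])*s+[400,0]
    for w in(u,v): cv2.circle(o,tuple(int(x) for x in w),4,col,-1)
cv2.imwrite("pics/e.png",o)
E
```

```text
(array([ 0.5266, -0.2624,  0.0867]), np.float64(0.0158))
side [[296.1, 253.4], [296.5, 247.5], [297.7, 225.5]]
scene [[159.8, 230.2], [158.5, 227.2], [154.0, 216.2]]
```

View pics/e.png

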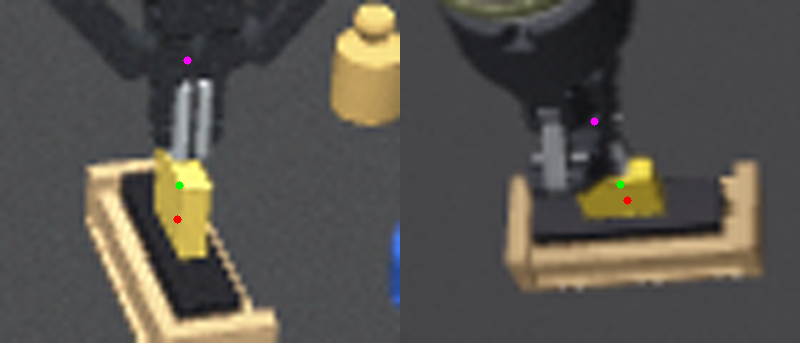

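{"method": "arm_command", "body": {"rows": "1 0 0 -10 0 0 0; 1 0 0 -15 0 0 0; 1 0 0 -15 0 0 0; 1 0 0 0 0 0 0; 1 0 0 0 0 0 0"}}

```text
time_s: 5.82
position: [0.5306, -0.2396, 0.1005]
tool_rot: [[0.448, 0.894, 0.002], [0.894, -0.448, -0.001], [-0.0, 0.002, -1.0]]
ft_force: [-0.0, 0.7, -0.3]
grip_width: -0.0001
```

```bash
python3 - <<'E'
from h import *
s=readout.observe(); print(s["position"],s["grip_width"],s["ft_force"])
a,m=snap("wrist","w4"); b,_=snap("side","s4"); c,_=snap("scene","c4")
cv2.imwrite("pics/f.png",np.hstack([cv2.resize(i,(400,343),interpolation=cv2.INTER_CUBIC) for i in(b[195:255,265:335],a[100:268,155:351])])[:,:,::-1])
E
```

```text
[ 0.53058562 -0.23959953  0.10051549] -0.00011696316250377544 [-0.03709397  0.66294964 -0.26650564]
```

View pics/f.png

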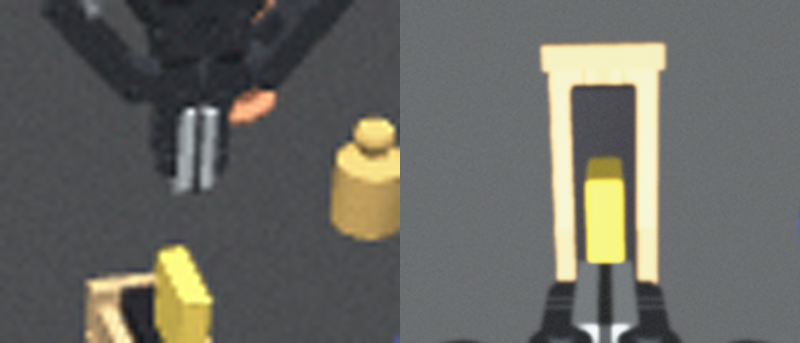

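```bash
python3 - <<'E'
from h import *
s=readout.observe(); p=s["position"]; R=s["tool_rot"]; m=eyes.camera_model("wrist")
for dz in(-.06,0,.017,.03):
  print(dz,[proj(n,p+R[:,2]*dz)[0].round(1).tolist() for n in("wrist","side","scene")])
print("cam in tool",(ray("wrist",[255,193],m)[0]-p)@R, ray("wrist",[255,193],m)[1]@R)
# where does the tip pixel (255,230) hit TCP-plane depth .017
q=onplane("wrist",[255.5,230],p[2]-.017,m)[0]; print("tip in tool",((q-p)@R*1000).round(1))
# fin in side/scene
for n,b in(("side",(285,230,310,270)),("scene",(145,215,170,240))):
    im=cv2.imread(f"pics/{n[0] if n=='side' else 'c'}4.png"); hsv=cv2.cvtColor(im,cv2.COLOR_BGR2HSV); y=cv2.inRange(hsv,(22,120,80),(35,255,255)); z=np.zeros_like(y);x0,y0,x1,y1=b; z[y0:y1,x0:x1]=y[y0:y1,x0:x1]
    M=cv2.moments(z,True); u=[M["m10"]/M["m00"],M["m01"]/M["m00"]]; print(n,u,cv2.boundingRect(z),onplane(n,u,.056).round(4))
    # bright silver fingertips
    x0,y0,x1,y1=(285,205,310,240) if n=="side" else (130,190,185,235)
    g=(hsv[...,1]<40)&(hsv[...,2]>110); z=np.zeros_like(y); z[y0:y1,x0:x1]=g[y0:y1,x0:x1]; print(cv2.boundingRect(z))
E
```

```text
-0.06 [[256.9, 290.8], [298.4, 210.6], [150.8, 208.4]]
0 [[256.3, 231.4], [297.1, 233.4], [155.6, 220.1]]
0.017 [[256.2, 221.1], [296.7, 239.6], [156.9, 223.2]]
0.03 [[256.2, 214.4], [296.4, 244.3], [157.9, 225.5]]
cam in tool [ 0.0682687  -0.00069043 -0.16089398] [[-2.66666867e-01 -5.56465607e-04  9.63789203e-01]]
tip in tool [-6.2 -0.5 17. ]
side [296.3313953488372, 248.7325581395349] (292, 238, 10, 23) [[ 0.5305 -0.2389  0.056 ]]
(295, 214, 8, 15)
scene [157.5234899328859, 227.46308724832215] (150, 222, 16, 11) [[ 0.5272 -0.242   0.056 ]]
(139, 208, 18, 11)
```

{"method": "arm_command", "body": {"rows": "1 0 0 15 0 0 0; 1 0 0 15 0 0 0; 1 0 0 9 0 0 0; 1 0 0 0 0 0 0; 1 0 0 0 0 0 0", "squeeze": 30}}

```text
time_s: 6.38
position: [0.5301, -0.2393, 0.0602]
tool_rot: [[0.448, 0.894, -0.001], [0.894, -0.448, 0.001], [0.0, -0.001, -1.0]]
ft_force: [-0.1, -0.6, 0.1]
grip_width: 0.0001
```

{"method": "arm_command", "body": {"rows": "1 0 0 1 0 0 0; 1 0 0 0 0 0 0; 1 0 0 1 0 0 0; 1 0 0 0 0 0 0"}}

```text
time_s: 6.72
position: [0.5304, -0.2395, 0.0589]
tool_rot: [[0.448, 0.894, 0.0], [0.894, -0.448, -0.0], [-0.0, 0.001, -1.0]]
ft_force: [0.1, -0.2, 0.9]
grip_width: -0.0002
```

{"method": "arm_command", "body": {"rows": "1 0 0 1 0 0 0; 1 0 0 0 0 0 0; 1 0 0 1 0 0 0; 1 0 0 0 0 0 0"}}

```text
time_s: 7.05
position: [0.5302, -0.2394, 0.0565]
tool_rot: [[0.448, 0.894, -0.0], [0.894, -0.448, 0.0], [0.0, -0.0, -1.0]]
ft_force: [0.5, -0.3, -1.0]
grip_width: -0.0002
```

{"method": "arm_command", "body": {"rows": "1 0 0 1 0 0 0; 1 0 0 0 0 0 0; 1 0 0 1 0 0 0; 1 0 0 0 0 0 0"}}

```text
time_s: 7.38
position: [0.5305, -0.2395, 0.0554]
tool_rot: [[0.448, 0.894, 0.001], [0.894, -0.448, -0.001], [-0.0, 0.001, -1.0]]
ft_force: [-1.2, 0.4, 6.3]
grip_width: 0.0003
```

{"method": "arm_command", "body": {"rows": "1 0 0 1 0 0 0; 1 0 0 0 0 0 0; 1 0 0 1 0 0 0; 1 0 0 0 0 0 0"}}

```text
time_s: 7.72
position: [0.531, -0.2398, 0.0554]
tool_rot: [[0.448, 0.894, 0.003], [0.894, -0.448, -0.002], [-0.001, 0.004, -1.0]]
ft_force: [-5.3, 3.3, 21.1]
grip_width: -0.0002
```

{"method": "arm_command", "body": {"rows": "1 0 0 -5 0 0 0; 0 0 0 -7 0 0 0; 0 0 0 0 0 0 0; 0 0 0 0 0 0 0; 0 0 0 0 0 0 0"}}

```text
time_s: 8.13
position: [0.5301, -0.2393, 0.0643]
tool_rot: [[0.448, 0.894, -0.0], [0.894, -0.448, 0.0], [0.0, -0.001, -1.0]]
ft_force: [-0.1, 0.0, -0.3]
grip_width: 0.048
```

{"method": "arm_command", "body": {"rows": "0 0 0 0 0 0 0; 0 0 0 0 0 0 0; 0 0 0 0 0 0 0; 0 0 0 0 0 0 0; 0 0 0 0 0 0 0"}}

```text
time_s: 8.55
position: [0.5303, -0.2394, 0.0645]
tool_rot: [[0.448, 0.894, -0.0], [0.894, -0.448, 0.0], [0.0, -0.0, -1.0]]
ft_force: [0.1, 0.6, -0.3]
grip_width: 0.0853
```

{"method": "arm_command", "body": {"rows": "0 0.5 0 13 0 0 0; 0 0 0 12 0 0 0; 0 0 0 8 0 0 0; 0 0 0 5 0 0 0; 0 0 0 0 0 0 0"}}

```text
time_s: 8.97
position: [0.5301, -0.2387, 0.0257]
tool_rot: [[0.448, 0.894, -0.001], [0.894, -0.448, 0.001], [0.0, -0.002, -1.0]]
ft_force: [-0.7, 0.5, -0.2]
grip_width: 0.0855
```

{"method": "arm_command", "body": {"rows": "1 0 0 0 0 0 0; 1 0 0 0 0 0 0; 1 0 0 0 0 0 0; 1 0 0 0 0 0 0; 1 0 0 0 0 0 0", "squeeze": 80}}

```text
time_s: 9.38
position: [0.5306, -0.239, 0.0269]
tool_rot: [[0.448, 0.894, 0.0], [0.894, -0.448, -0.0], [-0.0, 0.001, -1.0]]
ft_force: [1.5, -0.5, 0.6]
grip_width: 0.0255
```

{"method": "arm_command", "body": {"rows": "1 0 0 0 0 0 0; 1 0 0 0 0 0 0; 1 0 0 0 0 0 0; 1 0 0 0 0 0 0"}}

```text
time_s: 9.72
position: [0.5307, -0.2391, 0.027]
tool_rot: [[0.448, 0.894, 0.001], [0.894, -0.448, -0.0], [-0.0, 0.001, -1.0]]
ft_force: [-1.1, 0.5, 3.8]
grip_width: 0.0107
```

{"method": "arm_command", "body": {"rows": "1 0 0 -10 0 0 0; 1 0 0 -25 0 0 0; 1 0 0 -30 0 0 0; 1 0 0 -30 0 0 0; 1 0 0 0 0 0 -6"}}

```text
time_s: 10.13
position: [0.5325, -0.2402, 0.1279]
tool_rot: [[0.353, 0.936, 0.008], [0.936, -0.353, -0.006], [-0.003, 0.009, -1.0]]
ft_force: [0.4, -0.3, -0.9]
grip_width: 0.011
```

{"method": "arm_command", "body": {"rows": "1 0 0 0 0 0 -6; 1 0 0 0 0 0 -6; 1 0 0 0 0 0 -6; 1 0 0 0 0 0 -6; 1 0 0 0 0 0 -5"}}

```text
time_s: 10.55
position: [0.5303, -0.2388, 0.122]
tool_rot: [[-0.151, 0.989, -0.0], [0.989, 0.151, 0.0], [0.0, -0.0, -1.0]]
ft_force: [-0.1, -0.6, -0.7]
grip_width: 0.0109
```

{"method": "arm_command", "body": {"rows": "1 20 2 0 0 0 0; 1 34 3 0 0 0 0; 1 36 3 0 0 0 0; 1 36 3 0 0 0 0; 1 36 3 0 0 0 0"}}

```text
time_s: 10.97
position: [0.5202, -0.0751, 0.122]
tool_rot: [[-0.145, 0.989, -0.0], [0.989, 0.145, 0.0], [0.0, -0.0, -1.0]]
ft_force: [1.1, 0.5, -0.7]
grip_width: 0.0101
```

{"method": "arm_command", "body": {"rows": "1 36 3 0 0 0 0; 1 36 3 0 0 0 0; 1 36 3 0 0 0 0; 1 36 3 0 0 0 0; 1 30 2 0 0 0 0"}}

```text
time_s: 11.38
position: [0.5086, 0.0998, 0.1221]
tool_rot: [[-0.146, 0.989, -0.0], [0.989, 0.146, 0.0], [0.0, -0.0, -1.0]]
ft_force: [0.4, -0.4, -1.9]
grip_width: 0.0106
```

{"method": "arm_command", "body": {"rows": "1 16 0 0 0 0 0; 1 0 0 0 0 0 0; 1 0 0 0 0 0 0"}}

```text
time_s: 11.63
position: [0.5068, 0.1138, 0.1219]
tool_rot: [[-0.147, 0.989, -0.0], [0.989, 0.147, -0.0], [-0.0, -0.0, -1.0]]
ft_force: [-0.0, -0.2, -1.0]
grip_width: 0.0107
```

```bash
python3 - <<'E'
from h import *
s=readout.observe(); print(s["position"].round(4),s["tool_rot"].round(3),s["grip_width"],s["ft_force"].round(1))
a,m=snap("wrist","w5"); np.save("w5.npy",m,allow_pickle=True)
b,_=snap("side","s5")
cv2.imwrite("pics/g.png",np.hstack([cv2.resize(i,(400,400),interpolation=cv2.INTER_CUBIC) for i in(a[80:280,156:356],b[140:240,160:260])])[:,:,::-1])
E
```

```text
[0.5068 0.1138 0.1219] [[-0.147  0.989 -0.   ]
 [ 0.989  0.147 -0.   ]
 [-0.    -0.    -1.   ]] 0.010739485599371256 [-0.  -0.2 -1. ]
```

View pics/g.png

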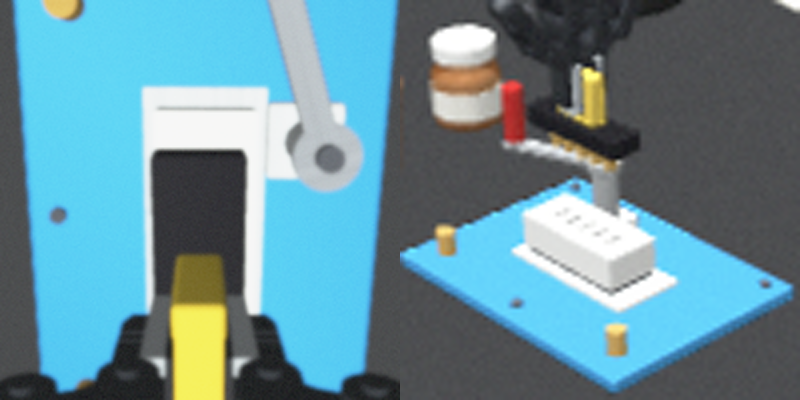

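```bash
python3 - <<'E'
from h import *
m=np.load("w5.npy",allow_pickle=True).item(); im=cv2.imread("pics/w5.png"); g=cv2.cvtColor(im,cv2.COLOR_BGR2GRAY); hsv=cv2.cvtColor(im,cv2.COLOR_BGR2HSV)
T=readout.observe(); p=T["position"]; R=T["tool_rot"]
z=p[2]+.0115
d=((g<90)).astype(np.uint8); k=np.zeros_like(d); k[145:225,220:290]=d[145:225,220:290]
c=max(cv2.findContours(k,0,2)[0],key=cv2.contourArea); x,y,w,h=cv2.boundingRect(c); print(x,y,w,h)
L=[];Rr=[]
for v in range(162,215,6):
    r=np.nonzero(k[v])[0]; L.append([r.min()-.5,v]); Rr.append([r.max()+.5,v])
for a in(L,Rr):
    P=(onplane("wrist",a,z,m)-p)@R*1000; print("edge tool",np.polyfit(P[:,0],P[:,1],1).round(3),P[:,1].round(1))
cols=[np.nonzero(k[:,u])[0].min()-.5 for u in range(238,276,4)]; e=onplane("wrist",[[u,v] for u,v in zip(range(238,276,4),cols)],z,m); E=((e-p)@R*1000); print("end",E[:,:2].round(1).tolist())
# strip end rows / edges, in w1 and w5, at z=.046
for f in("w1","w5"):
    m=np.load(f+".npy",allow_pickle=True).item(); im=cv2.imread(f"pics/{f}.png"); s=cv2.cvtColor(im,cv2.COLOR_BGR2HSV)[...,1]
    g=im[...,2].astype(int)
    print(f,[g[v,245:265].mean().round().astype(int).item() for v in range(110,165)])
E
```

```text
232 155 47 70
edge tool [-3.0000e-03 -1.2369e+01] [-12.7 -12.3 -12.3 -12.4 -12.5 -12.5 -12.6 -12.7 -12.2]
edge tool [-0.012 11.87 ] [11.6 11.2 11.3 11.3 11.4 11.5 11.6 11.6 11.7]
end [[49.1, -9.3], [49.1, -7.3], [49.1, -5.2], [49.1, -3.1], [49.1, -1.1], [49.1, 1.0], [49.1, 3.0], [49.1, 5.1], [49.1, 7.2], [49.1, 9.2]]
w1 [96, 96, 95, 96, 95, 98, 120, 176, 227, 240, 242, 243, 243, 241, 236, 235, 244, 247, 247, 247, 247, 247, 247, 247, 247, 247, 247, 247, 247, 247, 246, 245, 242, 240, 239, 236, 237, 244, 247, 247, 247, 247, 247, 246, 244, 241, 239, 237, 234, 240, 246, 247, 247, 247, 247]
w5 [93, 93, 93, 93, 93, 93, 93, 93, 92, 93, 93, 96, 120, 179, 227, 239, 240, 240, 240, 240, 240, 239, 232, 206, 187, 225, 245, 246, 247, 247, 247, 247, 247, 247, 247, 247, 247, 247, 247, 247, 247, 246, 246, 237, 170, 76, 34, 37, 44, 49, 52, 53, 51, 53, 52]
```

{"method": "arm_command", "body": {"rows": "1 0.7 2.5 15 0 0 0; 1 0 0 15 0 0 0; 1 0 0 12 0 0 0; 1 0 0 8 0 0 0; 1 0 0 0 0 0 0"}}

```text
time_s: 12.15
position: [0.5088, 0.1134, 0.0703]
tool_rot: [[-0.144, 0.99, -0.003], [0.99, 0.144, -0.0], [0.0, -0.003, -1.0]]
ft_force: [0.2, -1.1, -1.1]
grip_width: 0.0106
```

{"method": "arm_command", "body": {"rows": "1 0 0 0 0 0 0; 1 0 0 0 0 0 0; 1 0 0 0 0 0 0"}}

```text
time_s: 12.4
position: [0.5099, 0.1142, 0.0724]
tool_rot: [[-0.145, 0.989, 0.001], [0.989, 0.145, -0.0], [-0.0, 0.001, -1.0]]
ft_force: [0.2, -0.0, -0.7]
grip_width: 0.0108
```

```bash
python3 - <<'E'
from h import *
s=readout.observe(); print(s["position"].round(4),s["ft_force"].round(1),s["wrist_torque"].round(2))
a,m=snap("wrist","w6"); np.save("w6.npy",m,allow_pickle=True)
b,_=snap("side","s6"); c,_=snap("scene","c6")
cv2.imwrite("pics/i.png",np.hstack([cv2.resize(i,(480,480),interpolation=cv2.INTER_CUBIC) for i in(b[150:220,180:250],c[130:200,230:300])])[:,:,::-1][:, :])
p=s["position"];R=s["tool_rot"]
for t in(0,):
  print("blades exp side",proj("side",[p+R[:,0]*(.0015+k*.014)+R[:,2]*.0188 for k in(-2,2)]).round(1).tolist())
E
python3 -c "
import cv2;i=cv2.imread('pics/i.png');cv2.imwrite('pics/i.png',cv2.resize(i,(800,400)))"
```

```text
[0.5099 0.1142 0.0724] [ 0.2 -0.  -0.7] [ 0.    0.01 -0.01]
blades exp side [[213.5, 196.9], [200.7, 190.2]]
```

View pics/i.png

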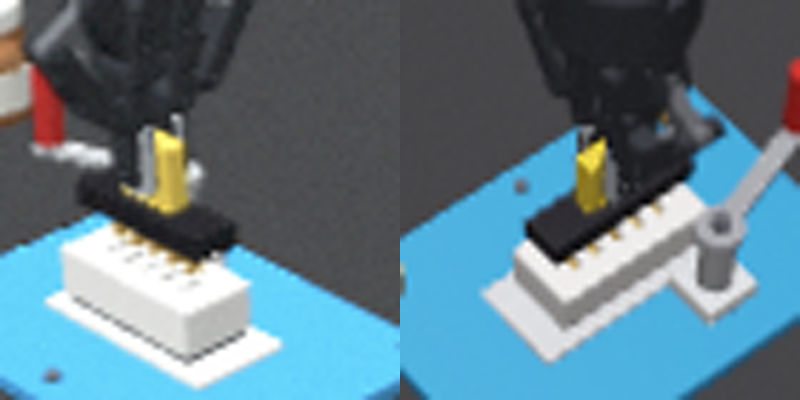

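{"method": "arm_command", "body": {"rows": "1 0 0 3 0 0 0; 1 0 0 2 0 0 0; 1 0 0 0 0 0 0"}}

```text
time_s: 12.8
position: [0.5091, 0.1144, 0.0662]
tool_rot: [[-0.145, 0.989, -0.001], [0.989, 0.145, -0.0], [0.0, -0.001, -1.0]]
ft_force: [0.6, -0.5, -0.7]
grip_width: 0.0111
```

{"method": "arm_command", "body": {"rows": "1 0 0 1 0 0 0; 1 0 0 1 0 0 0; 1 0 0 0 0 0 0"}}

```text
time_s: 13.05
position: [0.5095, 0.1145, 0.0646]
tool_rot: [[-0.145, 0.989, 0.0], [0.989, 0.145, 0.0], [0.0, 0.0, -1.0]]
ft_force: [-0.9, 0.5, 1.5]
grip_width: 0.011
```

{"method": "arm_command", "body": {"rows": "1 0 0 1 0 0 0; 1 0 0 0 0 0 0; 1 0 0 0 0 0 0"}}

```text
time_s: 13.3
position: [0.5095, 0.1144, 0.0639]
tool_rot: [[-0.145, 0.989, 0.0], [0.989, 0.145, -0.0], [-0.0, 0.0, -1.0]]
ft_force: [-1.1, 0.3, 4.9]
grip_width: 0.0102
```

{"method": "arm_command", "body": {"rows": "1 0.5 0 -0.3 0 0 0; 1 0 0 0 0 0 0; 1 0.5 0 0 0 0 0; 1 0 0 0 0 0 0"}}

```text
time_s: 13.63
position: [0.5096, 0.1152, 0.0641]
tool_rot: [[-0.145, 0.989, 0.001], [0.989, 0.145, -0.0], [-0.001, 0.001, -1.0]]
ft_force: [-0.3, -2.2, 3.3]
grip_width: 0.011
```

{"method": "arm_command", "body": {"rows": "1 0.5 0 0 0 0 0; 1 0 0 0 0 0 0; 1 0 0 0 0 0 0"}}

```text
time_s: 13.88
position: [0.5095, 0.1159, 0.064]
tool_rot: [[-0.145, 0.989, 0.001], [0.989, 0.145, -0.0], [-0.0, 0.001, -1.0]]
ft_force: [0.6, -2.2, 3.9]
grip_width: 0.0111
```

{"method": "arm_command", "body": {"rows": "1 0.5 0 0 0 0 0; 1 0 0 0 0 0 0; 1 0 0 0 0 0 0"}}

```text
time_s: 14.13
position: [0.5086, 0.1167, 0.0634]
tool_rot: [[-0.145, 0.989, -0.002], [0.989, 0.145, 0.0], [0.001, -0.001, -1.0]]
ft_force: [0.7, 0.5, -0.8]
grip_width: 0.0106
```

{"method": "arm_command", "body": {"rows": "1 0.4 0 1 0 0 0; 1 0.4 0 0 0 0 0; 1 0 0 1 0 0 0; 1 0 0 0 0 0 0"}}

```text
time_s: 14.47
position: [0.5089, 0.1173, 0.0616]
tool_rot: [[-0.145, 0.989, -0.001], [0.989, 0.145, 0.0], [0.0, -0.0, -1.0]]
ft_force: [-0.3, -0.4, -0.3]
grip_width: 0.0108
```

{"method": "arm_command", "body": {"rows": "1 0 0 1 0 0 0; 1 0 0 0 0 0 0; 1 0 0 1 0 0 0; 1 0 0 0 0 0 0"}}

```text
time_s: 14.8
position: [0.509, 0.1172, 0.0598]
tool_rot: [[-0.145, 0.989, -0.0], [0.989, 0.145, 0.0], [0.0, -0.0, -1.0]]
ft_force: [0.1, 0.2, -1.9]
grip_width: 0.011
```

{"method": "arm_command", "body": {"rows": "1 0 0 1 0 0 0; 1 0 0 1 0 0 0; 1 0 0 1 0 0 0; 1 0 0 0 0 0 0"}}

```text
time_s: 15.13
position: [0.5091, 0.1172, 0.0572]
tool_rot: [[-0.145, 0.989, 0.001], [0.989, 0.145, -0.0], [-0.0, 0.0, -1.0]]
ft_force: [-1.6, -0.1, 5.7]
grip_width: 0.0108
```

{"method": "arm_command", "body": {"rows": "1 0 0 1 0 0 0; 1 0 0 1 0 0 0; 1 0 0 1 0 0 0; 1 0 0 0 0 0 0"}}

```text
time_s: 15.47
position: [0.5091, 0.1172, 0.0543]
tool_rot: [[-0.145, 0.989, 0.001], [0.989, 0.145, -0.0], [-0.0, 0.001, -1.0]]
ft_force: [-0.7, -0.7, 5.0]
grip_width: 0.0104
```

{"method": "arm_command", "body": {"rows": "1 0 0 1 0 0 0; 1 0 0 1 0 0 0; 1 0 0 1 0 0 0; 1 0 0 0 0 0 0"}}

```text
time_s: 15.8
position: [0.5091, 0.1172, 0.0513]
tool_rot: [[-0.145, 0.989, 0.001], [0.989, 0.145, -0.0], [-0.0, 0.001, -1.0]]
ft_force: [-0.8, 0.1, 5.0]
grip_width: 0.011
```

{"method": "arm_command", "body": {"rows": "1 0 0 1 0 0 0; 1 0 0 0 0 0 0; 1 0 0 1 0 0 0; 1 0 0 0 0 0 0"}}

```text
time_s: 16.13
position: [0.5092, 0.1172, 0.0493]
tool_rot: [[-0.145, 0.989, 0.001], [0.989, 0.145, -0.0], [-0.0, 0.001, -1.0]]
ft_force: [-1.0, -0.4, 5.4]
grip_width: 0.0106
```

{"method": "arm_command", "body": {"rows": "1 0 0 1 0 0 0; 1 0 0 0 0 0 0; 1 0 0 0 0 0 0"}}

```text
time_s: 16.38
position: [0.5092, 0.1172, 0.0484]
tool_rot: [[-0.145, 0.989, 0.001], [0.989, 0.145, -0.0], [-0.0, 0.001, -1.0]]
ft_force: [-0.8, -1.2, 5.1]
grip_width: 0.0107
```

{"method": "arm_command", "body": {"rows": "1 0 0 1 0 0 0; 1 0 0 0 0 0 0; 1 0 0 0 0 0 0"}}

```text
time_s: 16.63
position: [0.5092, 0.1172, 0.0475]
tool_rot: [[-0.145, 0.989, 0.001], [0.989, 0.145, -0.0], [-0.0, 0.001, -1.0]]
ft_force: [-1.9, 0.4, 6.5]
grip_width: 0.0106
```

{"method": "arm_command", "body": {"rows": "1 0 0 1 0 0 0; 1 0 0 0 0 0 0; 1 0 0 0 0 0 0"}}

```text
time_s: 16.88
position: [0.5092, 0.1172, 0.0468]
tool_rot: [[-0.145, 0.989, 0.001], [0.989, 0.145, -0.0], [-0.0, 0.001, -1.0]]
ft_force: [-2.7, -0.3, 9.7]
grip_width: 0.0106
```

{"method": "arm_command", "body": {"rows": "1 0 0 1 0 0 0; 1 0 0 0 0 0 0; 1 0 0 0 0 0 0"}}

```text
time_s: 17.13
position: [0.5092, 0.1172, 0.046]
tool_rot: [[-0.145, 0.989, 0.001], [0.989, 0.145, -0.0], [-0.0, 0.001, -1.0]]
ft_force: [-4.1, -0.7, 12.8]
grip_width: 0.0109
```

{"method": "arm_command", "body": {"rows": "1 0 0 1 0 0 0; 1 0 0 0 0 0 0; 1 0 0 0 0 0 0"}}

```text
time_s: 17.38
position: [0.5093, 0.1172, 0.0453]
tool_rot: [[-0.145, 0.989, 0.001], [0.989, 0.145, -0.0], [-0.0, 0.001, -1.0]]
ft_force: [-3.6, -0.6, 15.4]
grip_width: 0.0107
```

{"method": "arm_command", "body": {"rows": "1 0 0 -2 0 0 0; 1 0 0 -1.5 0 0 0; 1 0 0 0 0 0 0"}}

```text
time_s: 17.63
position: [0.5092, 0.1172, 0.0481]
tool_rot: [[-0.145, 0.989, 0.001], [0.989, 0.145, -0.0], [-0.0, 0.001, -1.0]]
ft_force: [-2.4, -0.7, 4.7]
grip_width: 0.0105
```

{"method": "arm_command", "body": {"rows": "0.5 0 0 0 0 0 0; 0.5 0 0 0 0 0 0; 0.5 0 0 0 0 0 0; 0.5 0 0 0 0 0 0; 0.5 0 0 0 0 0 0"}}

```text
time_s: 18.05
position: [0.509, 0.1172, 0.0472]
tool_rot: [[-0.145, 0.989, -0.0], [0.989, 0.145, -0.0], [0.0, -0.0, -1.0]]
ft_force: [0.3, 0.6, 0.1]
grip_width: 0.0425
```

{"method": "arm_command", "body": {"rows": "0.5 0 0 -5 0 0 0; 0.5 0 0 -15 0 0 0; 0.5 0 0 -25 0 0 0; 0.5 0 0 -30 0 0 0; 0.5 0 0 -25 0 0 0"}}

```text
time_s: 18.47
position: [0.5091, 0.1172, 0.1495]
tool_rot: [[-0.145, 0.989, 0.001], [0.989, 0.145, 0.0], [-0.0, 0.001, -1.0]]
ft_force: [-0.3, -0.7, 0.6]
grip_width: 0.0426
```

{"method": "arm_command", "body": {"rows": "1 20 0 0 0 0 0; 1 0 0 0 0 0 0; 1 0 0 0 0 0 0; 1 0 0 0 0 0 0; 1 0 0 0 0 0 0"}}

```text
time_s: 18.88
position: [0.5059, 0.1365, 0.1468]
tool_rot: [[-0.145, 0.989, -0.001], [0.989, 0.145, -0.0], [-0.0, -0.001, -1.0]]
ft_force: [-0.1, 0.1, 0.5]
grip_width: 0.0001
```

```bash
python3 - <<'E'
from h import *
s=readout.observe(); p=s["position"];R=s["tool_rot"]; print(p.round(4),s["ft_force"].round(1))
a,m=snap("wrist","w7"); np.save("w7.npy",m,allow_pickle=True)
b,_=snap("side","s7")
cv2.imwrite("pics/j.png",np.hstack([cv2.resize(a,(534,400)),cv2.resize(b[150:234,175:231],(266,400),interpolation=cv2.INTER_CUBIC)])[:,:,::-1])
hsv=cv2.cvtColor(a,cv2.COLOR_RGB2HSV)
red=((hsv[...,1]>150)&((hsv[...,0]<8)|(hsv[...,0]>172))).astype(np.uint8); red[:, 400:]=0
c=max(cv2.findContours(red,0,2)[0],key=cv2.contourArea);print("red",cv2.boundingRect(c))
v=hsv[...,2]*red; print(np.percentile(v[red>0],[10,50,90]))
top=((hsv[...,2]>np.percentile(v[red>0],90)-25)&(red>0)); ys,xs=np.nonzero(top); h=onplane("wrist",[xs.mean(),ys.mean()],.1145,m)[0]; print("handle",h.round(4),((h-p)@R*1000).round(1))
E
```

```text
[0.5059 0.1365 0.1468] [-0.1  0.1  0.5]
red (275, 68, 27, 28)
[164.7 242.  244. ]
handle [0.5138 0.2266 0.1145] [88.  20.9 32.3]
```

View pics/j.png

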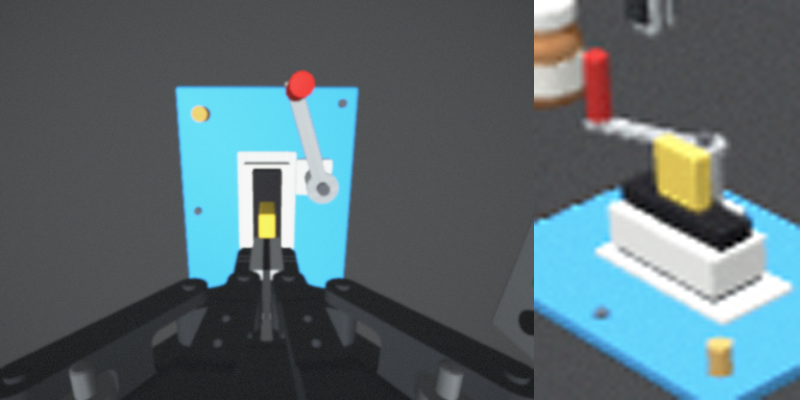

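{"method": "arm_command", "body": {"rows": "0.45 22 5 0 0 0 0; 0.45 22 5 0 0 0 0; 0.45 22 5 0 0 0 0; 0.45 22 6 0 0 0 0; 0.45 0 0 0 0 0 0"}}

```text
time_s: 19.4
position: [0.5141, 0.2297, 0.147]
tool_rot: [[-0.148, 0.989, -0.0], [0.989, 0.148, 0.001], [0.001, -0.0, -1.0]]
ft_force: [-0.9, -0.8, -0.2]
grip_width: 0.0467
```

{"method": "arm_command", "body": {"rows": "0.45 0 0 20 0 0 0; 0.45 0 0 20 0 0 0; 0.45 0 0 15 0 0 0; 0.45 0 0 15 0 0 0; 0.45 0 0 12 0 0 0"}}

```text
time_s: 19.82
position: [0.5137, 0.2262, 0.064]
tool_rot: [[-0.145, 0.989, -0.002], [0.989, 0.145, -0.001], [-0.0, -0.002, -1.0]]
ft_force: [-0.4, -0.5, 0.8]
grip_width: 0.0467
```

{"method": "arm_command", "body": {"rows": "1 0 0 0 0 0 0; 1 0 0 0 0 0 0; 1 0 0 0 0 0 0; 1 0 0 0 0 0 0; 1 0 0 0 0 0 0", "squeeze": 20}}

```text
time_s: 20.23
position: [0.5144, 0.2268, 0.066]
tool_rot: [[-0.145, 0.989, 0.001], [0.989, 0.145, -0.0], [-0.0, 0.001, -1.0]]
ft_force: [1.0, -2.8, -1.7]
grip_width: 0.0155
```

{"method": "arm_command", "body": {"rows": "1 -1.8 -4.7 0 0 0 0; 1 -1.9 -4.7 0 0 0 0; 1 -4.9 -8.9 0 0 0 0; 1 0 0 0 0 0 0"}}

```text
time_s: 20.57
position: [0.4966, 0.2156, 0.066]
tool_rot: [[-0.146, 0.989, 0.001], [0.989, 0.146, 0.0], [0.0, 0.001, -1.0]]
ft_force: [0.4, 1.5, -1.5]
grip_width: 0.0155
```

{"method": "arm_command", "body": {"rows": "1 -6 -8.3 0 0 0 0; 1 -7 -7.3 0 0 0 0; 1 -8 -6.4 0 0 0 0; 1 0 0 0 0 0 0"}}

```text
time_s: 20.9
position: [0.4783, 0.1914, 0.0661]
tool_rot: [[-0.145, 0.989, 0.001], [0.989, 0.145, 0.0], [-0.0, 0.001, -1.0]]
ft_force: [0.3, 0.1, 0.9]
grip_width: 0.0151
```

{"method": "arm_command", "body": {"rows": "1 -8.7 -5.3 0 0 0 0; 1 -9.4 -4.1 0 0 0 0; 1 -5 -1.5 0 0 0 0; 1 0 0 0 0 0 0"}}

```text
time_s: 21.23
position: [0.4716, 0.1672, 0.066]
tool_rot: [[-0.145, 0.989, 0.001], [0.989, 0.145, 0.0], [-0.0, 0.001, -1.0]]
ft_force: [0.6, 0.1, 4.9]
grip_width: 0.0149
```

{"method": "arm_command", "body": {"rows": "1 -4.8 -1.3 0 0 0 0; 1 0 0 0 0 0 0; 1 -5 -1 0 0 0 0; 1 0 0 0 0 0 0"}}

```text
time_s: 21.57
position: [0.4709, 0.1574, 0.0659]
tool_rot: [[-0.145, 0.989, 0.001], [0.989, 0.145, 0.0], [-0.0, 0.001, -1.0]]
ft_force: [1.2, 0.6, 6.0]
grip_width: 0.0149
```

{"method": "arm_command", "body": {"rows": "1 -4 -0.5 0 0 0 0; 1 0 0 0 0 0 0; 1 -4 0 0 0 0 0; 1 0 0 0 0 0 0"}}

```text
time_s: 21.9
position: [0.4711, 0.1494, 0.0659]
tool_rot: [[-0.146, 0.989, 0.0], [0.989, 0.146, 0.0], [0.0, 0.0, -1.0]]
ft_force: [-0.5, 1.1, 6.8]
grip_width: 0.0153
```

{"method": "arm_command", "body": {"rows": "1 -2 0 0 0 0 0; 1 0 0 0 0 0 0; 1 0 0 0 0 0 0"}}

```text
time_s: 22.15
position: [0.4712, 0.1476, 0.0659]
tool_rot: [[-0.145, 0.989, -0.0], [0.989, 0.145, -0.0], [-0.0, -0.0, -1.0]]
ft_force: [-1.1, 0.2, 8.6]
grip_width: 0.0154
```

{"method": "arm_command", "body": {"rows": "1 -1.5 0 -1 0 0 0; 1 0 0 0 0 0 0; 1 0 0 0 0 0 0"}}

```text
time_s: 22.4
position: [0.4713, 0.1461, 0.0661]
tool_rot: [[-0.145, 0.989, -0.001], [0.989, 0.145, 0.0], [0.0, -0.001, -1.0]]
ft_force: [2.3, 3.8, -2.9]
grip_width: 0.0152
```

{"method": "arm_command", "body": {"rows": "1 -1.5 0 0 0 0 0; 1 0 0 0 0 0 0; 1 0 0 0 0 0 0"}}

```text
time_s: 22.65
position: [0.4715, 0.1445, 0.0661]
tool_rot: [[-0.145, 0.989, -0.001], [0.989, 0.145, -0.0], [0.0, -0.001, -1.0]]
ft_force: [3.7, 2.8, -5.4]
grip_width: 0.0154
```

{"method": "arm_command", "body": {"rows": "1 -1.5 0 0 0 0 0; 1 0 0 0 0 0 0; 1 0 0 0 0 0 0"}}

```text
time_s: 22.9
position: [0.4717, 0.1429, 0.0662]
tool_rot: [[-0.145, 0.989, -0.0], [0.989, 0.145, -0.0], [-0.0, -0.0, -1.0]]
ft_force: [3.4, 2.9, -7.0]
grip_width: 0.0149
```

{"method": "arm_command", "body": {"rows": "1 -1.5 0 0 0 0 0; 1 0 0 0 0 0 0; 1 0 0 0 0 0 0"}}

```text
time_s: 23.15
position: [0.4718, 0.1422, 0.0662]
tool_rot: [[-0.145, 0.989, -0.001], [0.989, 0.145, 0.001], [0.001, -0.0, -1.0]]
ft_force: [2.8, 7.5, -7.3]
grip_width: 0.0155
```

{"method": "arm_command", "body": {"rows": "1 -1.5 0 0 0 0 0; 1 0 0 0 0 0 0; 1 0 0 0 0 0 0"}}

```text
time_s: 23.4
position: [0.4718, 0.1421, 0.0662]
tool_rot: [[-0.145, 0.989, -0.001], [0.989, 0.145, 0.004], [0.004, -0.0, -1.0]]
ft_force: [2.2, 16.8, -7.6]
grip_width: 0.0149
```

{"method": "arm_command", "body": {"rows": "1 3.5 0 0 0 0 0; 0.76 0 0 0 0 0 0; 0.76 0 0 0 0 0 0; 0.76 0 0 0 0 0 0; 0.76 0 0 0 0 0 0"}}

```text
time_s: 23.82
position: [0.4717, 0.1433, 0.0667]
tool_rot: [[-0.145, 0.989, 0.0], [0.989, 0.145, -0.0], [-0.0, -0.0, -1.0]]
ft_force: [-0.3, -0.6, -0.8]
grip_width: 0.0203
```

{"method": "arm_command", "body": {"rows": "0.76 0 0 -5 0 0 0; 0.76 0 0 -15 0 0 0; 0.76 0 0 -25 0 0 0; 0.76 0 0 -30 0 0 0; 0.76 0 0 -25 0 0 0"}}

```text
time_s: 24.23
position: [0.4717, 0.1434, 0.1686]
tool_rot: [[-0.145, 0.989, 0.001], [0.989, 0.145, -0.0], [-0.0, 0.001, -1.0]]
ft_force: [0.1, 0.2, 0.3]
grip_width: 0.0202
```

{"method": "arm_command", "body": {"rows": "0.76 -20 0 -30 0 0 0; 0.76 -20 0 0 0 0 0; 0.76 0 0 0 0 0 0; 0.76 0 0 0 0 0 0"}}

```text
time_s: 24.57
position: [0.4775, 0.1035, 0.1967]
tool_rot: [[-0.144, 0.99, 0.0], [0.99, 0.144, 0.0], [0.0, 0.0, -1.0]]
ft_force: [-0.2, 0.1, 0.7]
grip_width: 0.0206
```

```bash
python3 - <<'E'
from h import *
s=readout.observe(); p=s["position"];R=s["tool_rot"]; print(s["time_s"],p.round(4),s["ft_force"].round(1),s["grip_width"])
a,m=snap("wrist","w8"); b,_=snap("side","s8"); c,_=snap("scene","c8")
cv2.imwrite("pics/k.png",np.hstack([cv2.resize(a[:,106:406],(400,512)),cv2.resize(b[140:230,180:250],(400,512),interpolation=cv2.INTER_CUBIC)])[:,:,::-1])
hsv=cv2.cvtColor(a,cv2.COLOR_RGB2HSV)
red=((hsv[...,1]>150)&((hsv[...,0]<8)|(hsv[...,0]>172))).astype(np.uint8); red[:,400:]=0; red[200:]=0
c=max(cv2.findContours(red,0,2)[0],key=cv2.contourArea);print("red",cv2.boundingRect(c))
top=((hsv[...,2]>220)&(red>0)); ys,xs=np.nonzero(top); h=onplane("wrist",[xs.mean(),ys.mean()],.1145,m)[0]; d=h-[.5477,.1569,.1145]; print("handle",h.round(4),"len",np.linalg.norm(d),"latch rad",np.arctan2(d[1],d[0])%(2*np.pi)-np.radians(98.3))
E
```

```text
24.5667 [0.4775 0.1035 0.1967] [-0.2  0.1  0.7] 0.020608816442624026
red (248, 133, 16, 19)
handle [0.4708 0.1473 0.1145] len 0.07748747284660051 latch rad 1.5496294503940569
```

View pics/k.png

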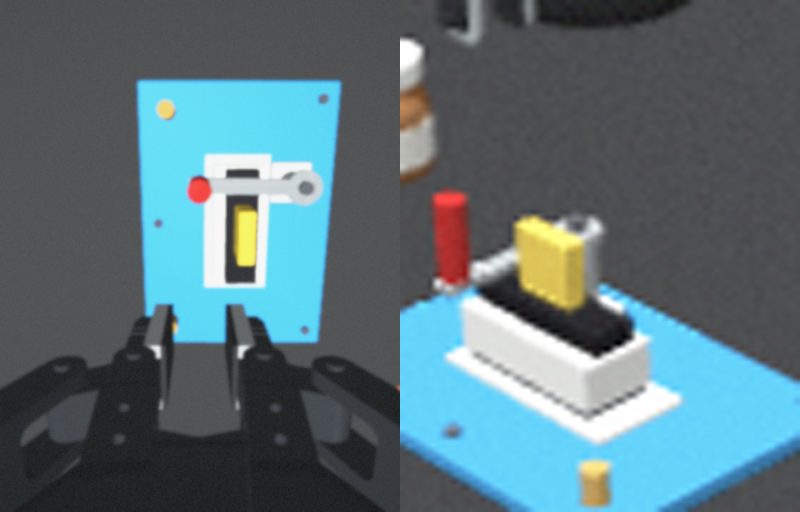

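Clamp lies square across the comb's bar at its stop, the comb is flat on the strip and the gripper is clear. Handing in.

```bash
python3 -c "
from h import *
print(env.close_job())"
```

```text
the job is handed in; nothing more can be done
None
```

The comb is plugged fully home in the terminal strip, the clamp is swung over it to its stop, and the gripper has let go and stands clear. I handed the job in at about 25 s on the robot's clock.

**Grasp:** The first try at the comb closed on nothing. A light touch on the fin's top showed the fingertips about 18 mm behind the reported TCP, not 17 mm ahead as stated. That touch peaked at about 21 N, on the comb in its rack. After correcting for it, the second grasp held.

**Plugging in:** The blades first met the strip top at about 5 N. I slid about 2 mm along the row before they dropped in. They then ran free to 6 mm deep, and pushing the contacts down took about 5 N. Once the bar was down, the force rose at the strip's own spring rate, to a peak of about 15 N against the 30 N limit.

**Clamp:** I pinched the handle and followed its arc until it stalled at the stop with about 17 N.

**Last checks:**
- The final picture shows the arm square across the +y end of the bar and the comb flat on the strip.
- The clamp's angle measured from that picture is 1.55 rad against 1.57, which is within camera error.
- The wrist force after release was about zero.
- While swinging, the vertical force on the tool drifted by up to about 9 N. I put this down to the grip's preload, but did not check it.
- I kept clear of the bystanders, but did not measure their positions again at the end.

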